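Free the jammed parts drawer: fold the bit case shut and push the drawer home

ROBOT

A 7-joint arm with a two-finger parallel gripper is mounted at the origin on the work surface; the furniture and walls round the work are solid. World frame = base frame: x ahead of the robot, y to its left, z up, the work surface at z = 0. Lengths are in mm, angles in rad, forces in N, time in s.
With the tool pointing down it reaches from about 400 to 900 mm from the base axis. Payload 5.6 kg.
Tool frame: the origin (TCP) lies between the finger pads; the fingertips stand 14 mm ahead of it and the grasp point (between the pads) lies 5 mm behind it; z points along the fingers, y is the line along which they close (so a half turn about z gives the same grasp; the last joint's range is limited). The gripper opens to 92 mm and grips with 3 to 60 N. Pads are 20 mm wide; open, the fingers measure 128 mm over their backs; the gripper's body (75 mm by 189 mm) begins 69 mm behind the grasp point.
Start: joints at [-1.304, 0.468, -0.012, 1.603, 0.006, 1.071, -0.056], TCP at [198.205, 619.05, 228.592] pointing down, gripper open.
Joint ranges: [-2.53, 2.53], [-0.31, 2.02], [-1.57, 1.55], [0.28, 2.44], [-1.29, 4.43], [0.15, 1.84], [-2.92, 2.92]. Speed limits (rad/s): [2.57, 2.57, 3.14, 3.14, 3.14, 3.14, 3.14].

INTERFACE

Orientations are given as a unit quaternion [w, x, y, z].
In Python, from bench import ctrl gives the robot as it stands. The module is installed in compiled form; this text tells all that it offers.
- The arm moves only by the shell command python3 -m crank 'ROWS' [FORCE]. ROWS is JSON, a list of rows, each an object of numbers: "x", "y", "z": the shift along the world's x, y, z normalised to -1 to 1, where 1 is 1 m; "turn": the turn about the world's z normalised to -1 to 1, where 1 is 30 degrees; "grip": the closure, from 0 (fully open) to 1 (shut). In form: [{"x": .., "y": .., "z": .., "turn": .., "grip": ..}, ...]. A call has 1 to 5 rows; each row shifts and turns the commanded pose from where the row before left it; what a row does not reach is not made up. A row lasts 1/12 s, in which the tool goes at most 41.7 mm and 7.16 degrees, less where a joint would pass 70% of its speed; a pose out of reach is approached as far as the arm can. A call with a number of a shift or a turn outside -1 to 1 is refused whole. A call with a gripper value outside its range is refused whole. The fingers move at their own pace and stop on an object; FORCE is the grip in N (left out, the last holds). Time passes only in rows, so rows that do not move let the fingers close. It gives the time, the measured TCP pose, the force, the opening and the grip force at its end, in the units of the state.
- ctrl.get_obs(): the state, without advancing time (a new reading comes with each control period).
- ctrl.get_image(name): name is "scene" or "top"; returns the picture (400x640x3 uint8, red, green, blue); there is no depth.
- ctrl.get_calibration(name): a dict with "camera_matrix" (3x3 intrinsics, pixels), "rvec" (rotation vector, rad) and "tvec" (3), from world to camera coordinates, as OpenCV has them. Camera axes: x right, y down, z forward; pixel columns grow to the right and rows downward; lengths in mm; the calibration is good to about 2 mm. A picture is of the moment at which its call begins. get_calibration takes no time and is no camera call.
- ctrl.sign_off(): hands the job in; it is judged then, once.
The state is a dict: "time": time; "joint_pos": joint angles; "dq": joint speeds; "effort": joint torques, N m; "tool_pos": TCP position; "eef_rot": TCP orientation; "ft_force": force on the tool from outside, world axes, zero at the start; "torque": the same for the moment, N m; "width": finger opening in mm; "gripper_force": force on a finger pad.
Only numpy, scipy, OpenCV 4.12 (cv2) and the standard library are available. Lean on these libraries where they do the work, as an engineer would, in place of code of your own. Each camera call takes 0.05 s, during which the arm holds its last target. There are 200 camera calls.

TASK

The top drawer of the parts chest was left half out because the lid of the drill-bit case lying in it stands open and catches on the chest. Working with the fingers only, push the drawer right out to its stop (there is room for the fingers behind its front panel, beside the case), fold the lid of the case down until it is fully closed, then push the drawer fully home. Nothing is to be lifted: the case stays lying in the drawer, with the pencil beside it, and the other things on the bench and on the chest are left where they are.

Things in the scene. Friction and masses are not known exactly. Their poses are not given: they have to be found in the camera images.
- parts_drawers: grey steel three-drawer parts chest, 280 wide, 200 deep, 235 high, fixed on the bench at the far right; its drawers face the robot's left (+y). Origin: middle of its underside; x points from the drawers into the chest (drawers come out along -x), y along its width (about away from the robot), z up. Front face at own x = -92 mm, top sheet at heights 226 to 235 mm. A flat try square lies on top
- parts_drawers_drawer3 (a joint): how far the top drawer stands out, m: 0 fully home, 0.155 at its stop. Runs stiffly (about 4 to 5 N), stays where it is left. The two lower drawers do not move
- drawer_front (a point): top edge of the top drawer's front panel, mid-width on its outer face; moves with the drawer. Panel 6 mm thick, 258 wide, from height 160 to 224 mm; outer face at chest x = -94 mm when home. Cup handle outside at mid-width: 66 wide, 14 deep, at heights 194 to 214 mm. Drawer inside: 252 wide (chest y -126 to +126 mm), 180 long, floor at height 164 mm, side walls to 212 mm
- chest_face (a point): upper front edge of the chest, at mid-width, height 235 mm: the open lid catches under and on this edge while the drawer is not right out
- bit_case: flat drill-bit case, 160 wide, 110 deep, 41 high when shut, 0.9 kg, lying loose in the top drawer, nearer its far side (chest +y): 70 to 90 mm of the drawer's width is free on the robot's side. Origin: middle of its underside; x points to its hinge side (toward the front panel, hinge line 20 to 38 mm behind it), y along its width. The lid clears the chest only with the drawer out 0.145 m or more
- bit_case_lid (a joint): opening of the case's lid, rad: 0 closed, about 1.4 to 1.55 at the start (upright). The hinge is stiff (0.12 N m, a little over 1 N at the lid's edge): the lid mostly stays where it is left and has to be pushed down all the way. It swings down toward the chest (chest +x)
- lid_hinge (a point): middle of the lid's hinge line, on the case, 22 mm above the drawer floor
- lid_edge (a point): middle of the lid's free edge, on its outer face. The lid is a shell 160 wide that reaches 103 mm from the hinge line; its outer face (facing the robot's left while the lid stands up, facing up when closed) is a flat plane 18 mm off the hinge line; closed, it lies 41 mm above the drawer floor
- pencil: flat carpenter's pencil, 155x14x8 mm, lying loose on the drawer floor along the free side wall; origin under its middle
- try_square: try square, 120x169x16 mm, lying flat on top of the chest; a bystander
- mug: mug, 86 high, on the bench to the left; a bystander
- spray_can_b: aerosol can, 67 across, 206 high, on the bench to the left; a bystander
- screw_jar: glass jar of screws, 70 across, 101 high, on the bench left of the chest, far end; the drawer passes above it; a bystander
- block_plane: block plane, 160x49x48 mm, on the bench nearer the robot; a bystander

How it is judged (in metres and radians):
On the way, in this order (a step that is already met when the one before it is completed fails the run):
1. the drawer is pushed right out, so that the lid clears the chest (value of joint parts_drawers_drawer3 above 0.145 m), for 0.2 s.
2. the lid of the bit case is folded fully closed while the drawer is out (value of joint bit_case_lid below 0.05 rad and value of joint parts_drawers_drawer3 above 0.1 m), for 0.2 s.
At the end, for the whole second after the job is handed in: The top drawer is home to within 5 mm, the case's lid is closed to within 0.06 rad, the case lies flat on the drawer floor with the pencil still in the drawer, and everything is at rest. On the way the drawer was out past 0.145 m, and then the lid was closed with the drawer still out past 0.10 m (value of joint parts_drawers_drawer3 below 0.005 m and value of joint bit_case_lid below 0.06 rad and velocity of joint parts_drawers_drawer3 below 0.01 m/s and linear speed of bit_case below 0.01 m/s and z of bit_case in the frame of parts_drawers between 0.155 and 0.172 m and angle between bit_case's own z axis and vertical below 0.05 rad and z of pencil in the frame of parts_drawers between 0.155 and 0.185 m); the robot touches nothing.
It fails at once if the bit case is lifted or tipped up (z of bit_case in the frame of parts_drawers above 0.18 m or angle between bit_case's own z axis and vertical above 0.25 rad).
It fails at once if the pencil is lifted out of the drawer (z of pencil in the frame of parts_drawers above 0.2 m).
It fails at once if the drawer or the case is shoved with the hand or arm instead of the fingers (contact force between the arm and parts_drawers above 3 N or contact force between the arm and bit_case above 3 N).
It fails at once if a bystander on the bench or on the chest is disturbed (moved more than 30 mm) (distance of any of mug, spray_can_b, screw_jar, block_plane, try_square from where it was at the start of the episode above 0.03 m).
It also fails if it takes over 64 s, if anything falls off the work surface, if the arm or the gripper's body presses on something with over 40 N, if the wrist force passes 120 N, or if a joint passes its speed limit or range.

## Working session

There is one attempt and no reset: what is moved stays moved. The work goes in short steps, Python scripts to look and compute and a shell command to move; the robot and the scene stay as the last step left them, time stands still between calls to the robot, and variables do not carry over. Pictures are saved under pics/ and viewed, at most 10 in all, crops included, and the job is handed in when it is done.

```bash
mkdir -p pics; python3 - <<'E'
from bench import ctrl
import cv2
for n in("scene","top"):
    cv2.imwrite(f"pics/{n}0.png",ctrl.get_image(n)[:,:,::-1])
    c=ctrl.get_calibration(n);print(n,c)
o=ctrl.get_obs();print(o)
E
```

```text
scene {'camera_matrix': array([[376.82419689,   0.        , 317.95706969],
       [  0.        , 376.82419689, 201.55667539],
       [  0.        ,   0.        ,   1.        ]]), 'rvec': array([ 1.88496423, -0.75956443,  0.4609251 ]), 'tvec': array([-411.17922029,  316.72244266,  748.02512758])}
top {'camera_matrix': array([[430.43357689,   0.        , 314.65667546],
       [  0.        , 430.43357689, 202.37516661],
       [  0.        ,   0.        ,   1.        ]]), 'rvec': array([ 2.1450548 , -2.17063661,  0.17787627]), 'tvec': array([  -9.51813431,  567.54178448, 1043.63624455])}
{'time': 0.1, 'joint_pos': array([-1.30401937,  0.46826385, -0.0116185 ,  1.60350076,  0.00599365,
        1.07139394, -0.05629695]), 'dq': array([ 0.00022472, -0.00240494,  0.00125438, -0.00120461, -0.0010557 ,
       -0.00052379,  0.00148012]), 'effort': array([ 1.32267545e-03, -5.21641874e+01, -1.24090313e-02, -2.44364047e+01,
       -5.66996704e-02,  1.40522030e-02,  6.57527085e-05]), 'tool_pos': array([198.0532524 , 618.58232817, 227.76471628]), 'eef_rot': array([-6.86823050e-05,  1.54294869e-01,  9.88024548e-01, -7.62531965e-04]), 'ft_force': array([-0.04099395,  0.03310819, -0.19973521]), 'torque': array([-0.00026989,  0.07190097, -0.03967903]), 'gripper_force': 0.0, 'width': 91.82259805929786}
```

View pics/scene0.png

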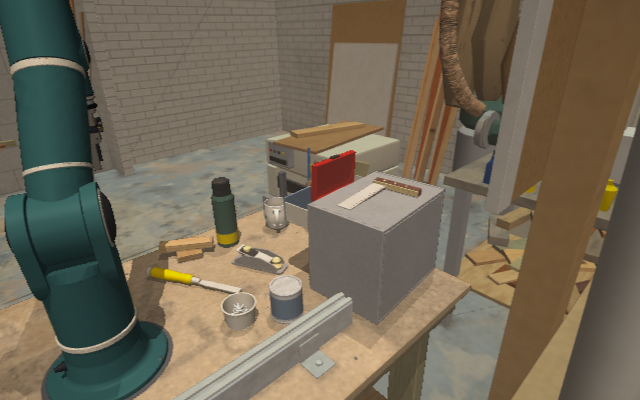

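View pics/top0.png

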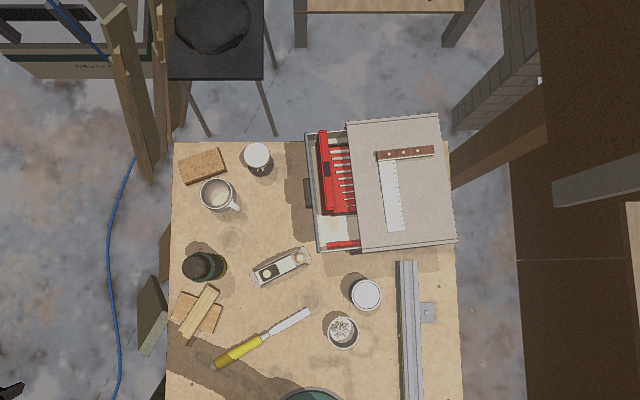

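```bash
cat >h.py <<'E'
from bench import ctrl
import cv2,numpy as np
def cal(n):
    c=ctrl.get_calibration(n);return c["camera_matrix"],np.array(c["rvec"]),np.array(c["tvec"])
def proj(n,p):
    K,r,t=cal(n);return cv2.projectPoints(np.float64(p).reshape(-1,3),r,t,K,None)[0].reshape(-1,2)
def ray(n,uv,z):
    K,r,t=cal(n);R=cv2.Rodrigues(r)[0];C=-R.T@t
    d=R.T@np.linalg.solve(K,[uv[0],uv[1],1.]);return C+d*(z-C[2])/d[2]
def tri(a,b):
    P=[];[P.append(cal(n)[0]@np.c_[cv2.Rodrigues(cal(n)[1])[0],cal(n)[2]]) for n in("scene","top")]
    X=cv2.triangulatePoints(P[0],P[1],np.float64(a),np.float64(b))[:,0];return X[:3]/X[3]
def crop(n,x,y,w,h,s,f):
    im=ctrl.get_image(n)[y:y+h,x:x+w,::-1]
    cv2.imwrite(f,cv2.resize(im,None,fx=s,fy=s,interpolation=cv2.INTER_CUBIC))
E
python3 - <<'E'
from h import *
for n in("scene","top"): print(n,proj(n,[[0,0,0],[198,619,228],[500,0,0],[0,-300,0],[700,-300,235]]).round())
for n,uv in(("top",(347,122)),("top",(436,114)),("top",(456,242)),("top",(361,250))): print(ray(n,uv,235).round(1))
crop("top",290,100,180,165,4,"pics/t1.png")
E
```

```text
scene [[111. 361.]
 [ 98. 160.]
 [301. 261.]
 [176. 480.]
 [446. 194.]]
top [[311. 436.]
 [ -9. 381.]
 [308. 230.]
 [434. 434.]
 [449. 126.]]
[711.2 -82.7 235. ]
[ 727.8 -273.8  235. ]
[ 454.5 -300.4  235. ]
[ 440.7 -104.7  235. ]
```

View pics/t1.png

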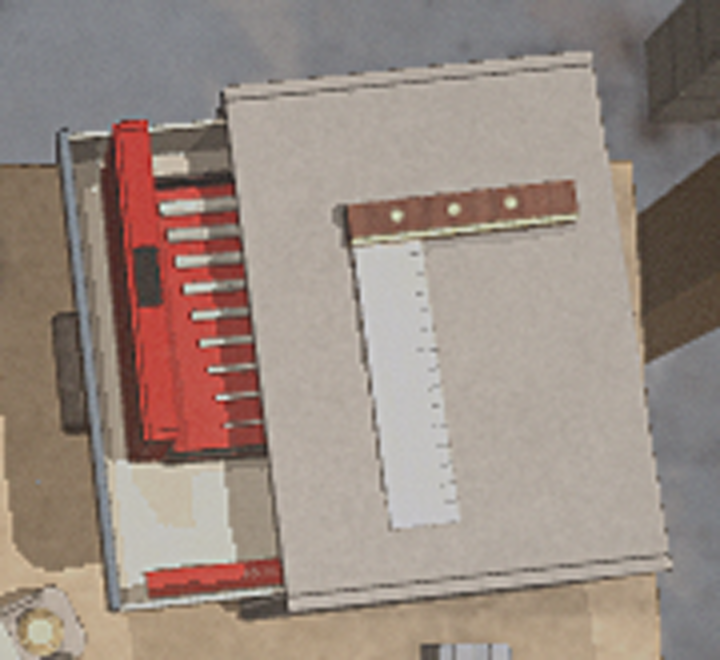

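```bash
python3 - <<'E'
from h import *
q=lambda x,y:(290+x/4-.4,100+y/4-.4)
f=lambda p,z:ray("top",q(*p),z)
P={k:f(p,z) for k,p,z in [("chNear",(289,611),235),("chFar",(222,90),235),("bkNear",(668,572),235),("bkFar",(592,54),235),
 ("panFar",(62,131),224),("panNear",(113,609),224),("panNearIn",(120,606),224),("lidFarOut",(116,123),288),("lidNearOut",(147,440),288),
 ("caseNear",(170,463),186),("penNear",(148,595),172),("penIn",(146,572),172)]}
e=P["chFar"]-P["chNear"];print("len",np.linalg.norm(e), np.linalg.norm(P["panFar"]-P["panNear"]))
yc=e/np.linalg.norm(e);xc=np.array([yc[1],-yc[0],0])
m=(P["chFar"]+P["chNear"])/2;print(np.degrees(np.arctan2(yc[1],yc[0])),np.degrees(np.arctan2(*(P["panFar"]-P["panNear"])[[1,0]])))
O=m+92*xc; print("O",O,xc,yc)
for k,v in P.items(): print(k,v.round(1),"chest",((v-O)@xc).round(1),((v-O)@yc).round(1))
E
```

```text
len 276.46454062658734 255.2215641753048
5.745819712305455 5.303761161276754
O [ 582.6807136  -184.00859095  235.        ] [ 0.10011547 -0.99497583  0.        ] [ 9.94975825e-01  1.00115469e-01 -4.11216706e-16]
chNear [ 435.9 -106.3  235. ] chest -92.0 -138.2
chFar [711.  -78.6 235. ] chest -92.0 138.2
bkNear [ 453.3 -301.6  235. ] chest 104.0 -140.5
bkFar [ 729.8 -277.3  235. ] chest 107.6 137.0
panFar [692.5   6.4 224. ] chest -178.5 128.4
panNear [438.4 -17.1 224. ] chest -180.5 -126.9
panNearIn [439.9 -20.8 224. ] chest -176.7 -125.7
lidFarOut [676.4 -20.2 288. ] chest -153.6 109.6
lidNearOut [517.6 -32.9 288. ] chest -156.9 -49.6
caseNear [517.8 -50.3 186. ] chest -139.5 -51.2
penNear [447.2 -37.8 172. ] chest -159.0 -120.2
penIn [459.7 -37.  172. ] chest -158.6 -107.7
```

```bash
python3 -m crank '[{"x":0,"y":0,"z":0.037,"turn":0.192,"grip":1},{"x":0,"y":0,"z":0.037,"turn":0.192,"grip":1},{"x":0,"y":0,"z":0.036,"turn":0.192,"grip":1},{"x":0.015,"y":-0.037,"z":0,"turn":0.193,"grip":1},{"x":0.015,"y":-0.037,"z":0,"turn":0,"grip":1}]' 20
python3 -m crank '[{"x":0.015,"y":-0.037,"z":0,"turn":0,"grip":1},{"x":0.015,"y":-0.037,"z":0,"turn":0,"grip":1},{"x":0.015,"y":-0.037,"z":0,"turn":0,"grip":1},{"x":0.015,"y":-0.037,"z":0,"turn":0,"grip":1},{"x":0.015,"y":-0.037,"z":0,"turn":0,"grip":1}]'
```

```text
time: 0.57
tool_pos: [227.3, 546.5, 340.6]
eef_rot: [0.001, -0.051, 0.999, 0.002]
ft_force: [0.8, -0.5, -0.1]
width: 61.0
gripper_force: 0.0
time: 0.98
tool_pos: [303.5, 358.0, 338.5]
eef_rot: [-0.0, -0.046, 0.999, 0.0]
ft_force: [0.4, 0.3, -0.2]
width: 27.4
gripper_force: 0.0
```

```bash
python3 -m crank '[{"x":0.015,"y":-0.037,"z":0,"turn":0,"grip":1},{"x":0.015,"y":-0.037,"z":0,"turn":0,"grip":1},{"x":0.015,"y":-0.037,"z":0,"turn":0,"grip":1},{"x":0.015,"y":-0.037,"z":0,"turn":0,"grip":1},{"x":0.015,"y":-0.037,"z":0,"turn":0,"grip":1}]'
python3 -m crank '[{"x":0.015,"y":-0.037,"z":0,"turn":0,"grip":1},{"x":0.015,"y":-0.037,"z":0,"turn":0,"grip":1},{"x":0.015,"y":-0.037,"z":0,"turn":0,"grip":1},{"x":0.015,"y":-0.037,"z":0,"turn":0,"grip":1},{"x":0.015,"y":-0.037,"z":0,"turn":0,"grip":1}]'
python3 -m crank '[{"x":0.015,"y":-0.037,"z":0,"turn":0,"grip":1},{"x":0,"y":0,"z":0,"turn":0,"grip":1},{"x":0,"y":0,"z":0,"turn":0,"grip":1}]'
```

```text
time: 1.4
tool_pos: [378.4, 173.0, 338.6]
eef_rot: [0.0, -0.046, 0.999, 0.0]
ft_force: [0.4, 0.3, -0.3]
width: 0.6
gripper_force: 0.0
time: 1.82
tool_pos: [453.3, -11.9, 338.8]
eef_rot: [0.0, -0.046, 0.999, 0.0]
ft_force: [1.2, 0.1, 0.4]
width: 0.3
gripper_force: 0.0
time: 2.07
tool_pos: [468.2, -48.9, 338.4]
eef_rot: [-0.0, -0.044, 0.999, -0.0]
ft_force: [-0.5, 1.4, -0.5]
width: 0.6
gripper_force: 0.0
```

```bash
python3 -m crank '[{"x":0.005,"y":-0.01,"z":0,"turn":0,"grip":1},{"x":0,"y":0,"z":-0.035,"turn":0,"grip":1},{"x":0,"y":0,"z":-0.03,"turn":0,"grip":1},{"x":0,"y":0,"z":0,"turn":0,"grip":1}]'
python3 - <<'E'
from h import *
a=ctrl.get_image("scene")[120:280,240:460,::-1];b=ctrl.get_image("top")[90:250,270:490,::-1]
cv2.imwrite("pics/c2.png",cv2.resize(np.vstack([a[:140],b]),None,fx=2,fy=2,interpolation=cv2.INTER_CUBIC))
E
```

```text
time: 2.4
tool_pos: [469.5, -55.0, 268.9]
eef_rot: [-0.005, -0.047, 0.999, 0.0]
ft_force: [-1.1, -0.4, -0.2]
width: 0.5
gripper_force: 0.0
```

View pics/c2.png

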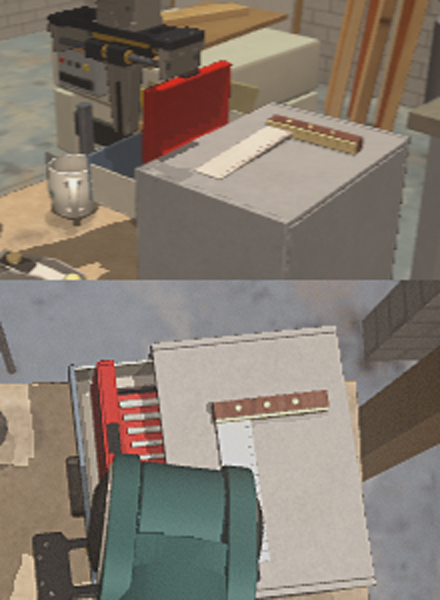

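```bash
python3 - <<'E'
from h import *
for n in("scene","top"):print(n,proj(n,[[470,-55,255],[470,-55,335],[461,40,340],[479,-150,340]]).round())
print(ctrl.get_obs()["joint_pos"].round(2))
crop("scene",200,40,220,220,2.7,"pics/s3.png")
E
```

```text
scene [[303. 185.]
 [302. 153.]
 [273. 143.]
 [334. 159.]]
top [[337. 235.]
 [340. 232.]
 [288. 238.]
 [393. 227.]]
[-0.46  0.12  0.56  1.99 -0.07  1.05  1.79]
```

View pics/s3.png

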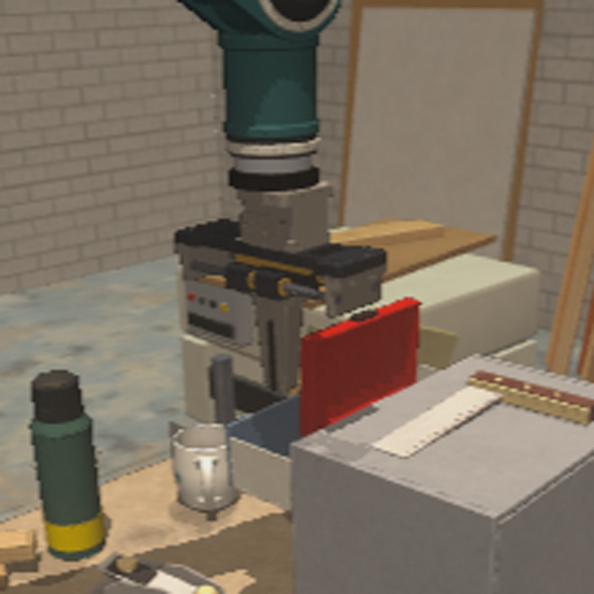

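```bash
python3 -m crank '[{"x":0.002,"y":-0.002,"z":-0.03,"turn":0,"grip":1},{"x":0,"y":0,"z":-0.026,"turn":0,"grip":1},{"x":0,"y":0,"z":0,"turn":0,"grip":1}]'
python3 -m crank '[{"x":-0.001,"y":0.01,"z":0,"turn":0,"grip":1},{"x":-0.001,"y":0.01,"z":0,"turn":0,"grip":1},{"x":-0.001,"y":0.01,"z":0,"turn":0,"grip":1}]'
```

```text
time: 2.8
tool_pos: [473.7, -58.1, 215.8]
eef_rot: [-0.002, -0.047, 0.999, 0.0]
ft_force: [-0.7, -0.1, 0.0]
width: 0.3
gripper_force: 0.0
time: 3.05
tool_pos: [473.6, -28.5, 219.7]
eef_rot: [0.002, -0.047, 0.999, -0.0]
ft_force: [1.4, -4.7, 0.6]
width: 0.4
gripper_force: 2.2
```

```bash
python3 -m crank '[{"x":-0.001,"y":0.01,"z":0,"turn":0,"grip":1},{"x":-0.001,"y":0.01,"z":-0.002,"turn":0,"grip":1},{"x":-0.001,"y":0.01,"z":-0.002,"turn":0,"grip":1},{"x":-0.001,"y":0.01,"z":0,"turn":0,"grip":1},{"x":-0.001,"y":0.008,"z":0,"turn":0,"grip":1}]'
```

```text
time: 3.47
tool_pos: [467.8, 20.4, 214.0]
eef_rot: [0.001, -0.047, 0.999, 0.0]
ft_force: [3.7, -4.0, 3.0]
width: 0.6
gripper_force: 2.4
```

```bash
python3 -m crank '[{"x":0,"y":0.006,"z":0,"turn":0,"grip":1},{"x":0,"y":0.005,"z":0,"turn":0,"grip":1},{"x":0,"y":0.004,"z":0,"turn":0,"grip":1},{"x":0,"y":0,"z":0,"turn":0,"grip":1}]'
python3 -m crank '[{"x":0,"y":0.004,"z":0,"turn":0,"grip":1},{"x":0,"y":0.002,"z":0,"turn":0,"grip":1},{"x":0,"y":0,"z":0,"turn":0,"grip":1}]'
```

```text
time: 3.8
tool_pos: [466.6, 33.2, 213.4]
eef_rot: [-0.001, -0.046, 0.999, -0.001]
ft_force: [-0.2, -7.5, 4.5]
width: 0.4
gripper_force: 3.5
time: 4.05
tool_pos: [466.5, 33.4, 213.5]
eef_rot: [-0.001, -0.044, 0.999, -0.004]
ft_force: [-1.3, -21.1, 9.2]
width: 0.6
gripper_force: 10.8
```

```bash
python3 -m crank '[{"x":0.001,"y":-0.014,"z":0,"turn":0,"grip":1},{"x":0,"y":0,"z":0.04,"turn":0,"grip":1},{"x":0,"y":0,"z":0.04,"turn":0,"grip":1},{"x":0,"y":0,"z":0.04,"turn":0,"grip":1},{"x":-0.005,"y":0.035,"z":0,"turn":0,"grip":1}]'
python3 -m crank '[{"x":0.02,"y":0.034,"z":0,"turn":0,"grip":1},{"x":0.038,"y":0,"z":0,"turn":0,"grip":1},{"x":0.038,"y":0,"z":0,"turn":0,"grip":1},{"x":0.030,"y":0,"z":0,"turn":0,"grip":1},{"x":0,"y":0,"z":0,"turn":0,"grip":1}]'
python3 - <<'E'
from h import *
a=ctrl.get_image("scene")[60:280,200:420,::-1];b=ctrl.get_image("top")[90:270,250:470,::-1]
cv2.imwrite("pics/c4.png",cv2.resize(np.hstack([a[:180],b]),None,fx=1.8,fy=1.8,interpolation=cv2.INTER_CUBIC))
E
```

```text
time: 4.47
tool_pos: [466.7, 57.1, 340.4]
eef_rot: [0.005, -0.041, 0.999, 0.001]
ft_force: [1.7, 0.3, -0.8]
width: 0.3
gripper_force: 0.0
time: 4.88
tool_pos: [592.0, 96.6, 330.8]
eef_rot: [-0.001, -0.047, 0.999, -0.001]
ft_force: [-0.5, 1.0, -0.2]
width: 0.2
gripper_force: 0.0
```

View pics/c4.png

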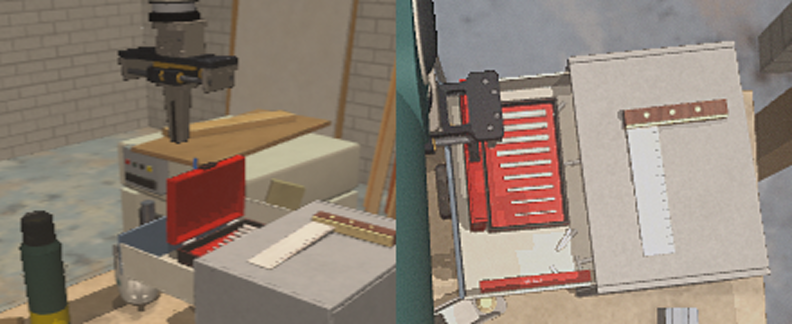

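```bash
python3 -m crank '[{"x":0,"y":0,"z":-0.035,"turn":0,"grip":1},{"x":0,"y":0,"z":-0.011,"turn":0,"grip":1},{"x":0.001,"y":-0.015,"z":0,"turn":0,"grip":1},{"x":0.001,"y":-0.015,"z":0,"turn":0,"grip":1},{"x":0,"y":0,"z":0,"turn":0,"grip":1}]'
python3 -m crank '[{"x":0.001,"y":-0.012,"z":0,"turn":0,"grip":1},{"x":0.001,"y":-0.012,"z":0,"turn":0,"grip":1},{"x":0.001,"y":-0.01,"z":0,"turn":0,"grip":1}]'
```

```text
time: 5.4
tool_pos: [589.7, 62.2, 287.6]
eef_rot: [-0.001, -0.044, 0.999, -0.0]
ft_force: [-0.7, -0.2, 0.3]
width: 0.4
gripper_force: 0.0
time: 5.65
tool_pos: [593.7, 31.2, 287.9]
eef_rot: [-0.0, -0.047, 0.999, 0.001]
ft_force: [-0.4, 2.5, 0.4]
width: 0.2
gripper_force: 0.9
```

```bash
python3 -m crank '[{"x":0.001,"y":-0.012,"z":-0.005,"turn":0,"grip":1},{"x":0.001,"y":-0.012,"z":-0.006,"turn":0,"grip":1},{"x":0.001,"y":-0.012,"z":-0.007,"turn":0,"grip":1},{"x":0.001,"y":-0.008,"z":-0.006,"turn":0,"grip":1},{"x":0,"y":-0.007,"z":-0.007,"turn":0,"grip":1}]'
python3 -m crank '[{"x":0.001,"y":-0.006,"z":-0.009,"turn":0,"grip":1},{"x":0,"y":-0.006,"z":-0.01,"turn":0,"grip":1},{"x":0.001,"y":-0.004,"z":-0.01,"turn":0,"grip":1}]'
```

```text
time: 6.07
tool_pos: [598.7, -22.0, 256.2]
eef_rot: [0.001, -0.046, 0.999, -0.001]
ft_force: [0.3, 1.1, 3.3]
width: 0.8
gripper_force: 1.1
time: 6.32
tool_pos: [600.1, -37.3, 226.5]
eef_rot: [-0.0, -0.046, 0.999, -0.0]
ft_force: [-0.8, -2.0, 2.1]
width: 0.6
gripper_force: 1.2
```

```bash
python3 - <<'E'
from h import *
a=ctrl.get_image("scene")[80:260,200:420,::-1];b=ctrl.get_image("top")[90:270,250:470,::-1]
cv2.imwrite("pics/c5.png",cv2.resize(np.hstack([a,b]),None,fx=1.8,fy=1.8,interpolation=cv2.INTER_CUBIC))
E
```

```text
(no output)
```

View pics/c5.png

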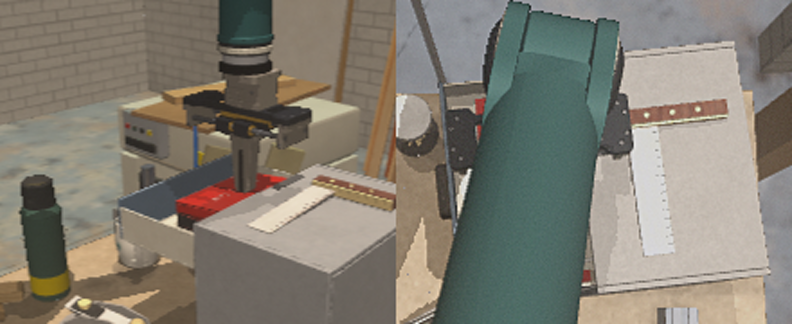

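```bash
python3 -m crank '[{"x":0,"y":-0.002,"z":-0.006,"turn":0,"grip":1},{"x":0,"y":0,"z":-0.004,"turn":0,"grip":1},{"x":0,"y":0,"z":0,"turn":0,"grip":1},{"x":0,"y":0,"z":0,"turn":0,"grip":1}]'
```

```text
time: 6.75
tool_pos: [600.1, -37.8, 218.7]
eef_rot: [0.0, -0.047, 0.999, 0.0]
ft_force: [-4.3, -1.5, 10.4]
width: 0.8
gripper_force: 4.5
```

```bash
python3 -m crank '[{"x":0,"y":0,"z":-0.002,"turn":0,"grip":1},{"x":0,"y":0,"z":0,"turn":0,"grip":1},{"x":0,"y":0,"z":0,"turn":0,"grip":1},{"x":0,"y":0,"z":0,"turn":0,"grip":1}]'
python3 -m crank '[{"x":0,"y":0,"z":0.04,"turn":0,"grip":1},{"x":0,"y":0,"z":0.03,"turn":0,"grip":1},{"x":-0.012,"y":0.038,"z":0.02,"turn":0,"grip":1},{"x":-0.012,"y":0.038,"z":0.02,"turn":0,"grip":1},{"x":-0.012,"y":0.038,"z":0,"turn":0,"grip":1}]'
python3 -m crank '[{"x":-0.012,"y":0.038,"z":0,"turn":0,"grip":1},{"x":-0.012,"y":0.02,"z":0,"turn":0,"grip":1},{"x":0,"y":0,"z":0,"turn":0,"grip":1}]'
python3 - <<'E'
from h import *
a=ctrl.get_image("scene")[80:260,200:420,::-1];b=ctrl.get_image("top")[90:270,250:470,::-1]
cv2.imwrite("pics/c6.png",cv2.resize(np.hstack([a,b]),None,fx=1.8,fy=1.8,interpolation=cv2.INTER_CUBIC))
E
```

```text
time: 7.08
tool_pos: [600.2, -37.8, 218.5]
eef_rot: [0.0, -0.047, 0.999, 0.001]
ft_force: [-8.7, -0.6, 19.6]
width: 0.2
gripper_force: 9.7
time: 7.5
tool_pos: [567.1, 71.9, 326.8]
eef_rot: [0.003, -0.045, 0.999, 0.001]
ft_force: [2.0, 0.3, 0.8]
width: 0.4
gripper_force: 0.0
time: 7.75
tool_pos: [539.0, 136.2, 322.5]
eef_rot: [-0.001, -0.052, 0.999, 0.002]
ft_force: [-0.1, 1.2, -0.3]
width: 0.4
gripper_force: 0.0
```

View pics/c6.png

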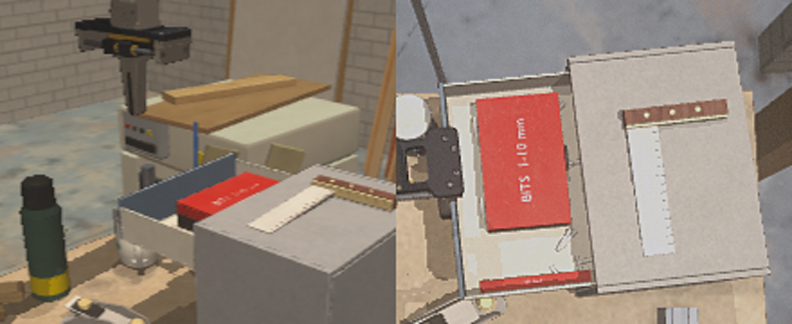

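```bash
python3 -m crank '[{"x":-0.039,"y":-0.004,"z":0,"turn":0,"grip":1},{"x":0,"y":0,"z":-0.039,"turn":0,"grip":1},{"x":0,"y":0,"z":-0.039,"turn":0,"grip":1},{"x":0,"y":0,"z":-0.038,"turn":0,"grip":1},{"x":0,"y":0,"z":0,"turn":0,"grip":1}]'
python3 -m crank '[{"x":0.002,"y":-0.02,"z":0,"turn":0,"grip":1},{"x":0.002,"y":-0.02,"z":0,"turn":0,"grip":1},{"x":0.001,"y":-0.01,"z":0,"turn":0,"grip":1},{"x":0.001,"y":-0.01,"z":0,"turn":0,"grip":1},{"x":0.001,"y":-0.01,"z":0,"turn":0,"grip":1}]'
```

```text
time: 8.27
tool_pos: [498.8, 122.4, 201.1]
eef_rot: [-0.005, -0.045, 0.999, -0.002]
ft_force: [-1.4, 0.6, -0.2]
width: 0.2
gripper_force: 0.0
time: 8.68
tool_pos: [510.6, 55.9, 208.4]
eef_rot: [0.001, -0.046, 0.999, 0.001]
ft_force: [-0.3, 4.8, 2.2]
width: 0.6
gripper_force: 2.5
```

```bash
python3 -m crank '[{"x":0.001,"y":-0.012,"z":0,"turn":0,"grip":1},{"x":0.001,"y":-0.012,"z":0,"turn":0,"grip":1},{"x":0.001,"y":-0.012,"z":0,"turn":0,"grip":1},{"x":0.001,"y":-0.012,"z":0,"turn":0,"grip":1},{"x":0.001,"y":-0.012,"z":0,"turn":0,"grip":1}]'
python3 -m crank '[{"x":0.001,"y":-0.012,"z":0,"turn":0,"grip":1},{"x":0.001,"y":-0.012,"z":0,"turn":0,"grip":1},{"x":0.001,"y":-0.01,"z":0,"turn":0,"grip":1},{"x":0.001,"y":-0.01,"z":0,"turn":0,"grip":1},{"x":0,"y":-0.008,"z":0,"turn":0,"grip":1}]'
```

```text
time: 9.1
tool_pos: [516.3, -3.8, 208.5]
eef_rot: [0.002, -0.047, 0.999, 0.001]
ft_force: [2.5, 5.5, 0.6]
width: 0.5
gripper_force: 2.4
time: 9.52
tool_pos: [520.6, -56.5, 208.4]
eef_rot: [0.002, -0.047, 0.999, 0.001]
ft_force: [3.7, 4.7, 1.6]
width: 0.4
gripper_force: 2.3
```

```bash
python3 -m crank '[{"x":0.001,"y":-0.007,"z":0,"turn":0,"grip":1},{"x":0,"y":-0.006,"z":0,"turn":0,"grip":1},{"x":0,"y":-0.005,"z":0,"turn":0,"grip":1},{"x":0,"y":-0.003,"z":0,"turn":0,"grip":1},{"x":0,"y":0,"z":0,"turn":0,"grip":1}]'
python3 -m crank '[{"x":0,"y":-0.003,"z":0,"turn":0,"grip":1},{"x":0,"y":0,"z":0,"turn":0,"grip":1}]'
```

```text
time: 9.93
tool_pos: [520.4, -78.4, 207.6]
eef_rot: [0.001, -0.046, 0.999, -0.0]
ft_force: [1.0, 1.0, 1.1]
width: 0.2
gripper_force: 0.8
time: 10.1
tool_pos: [520.2, -80.9, 207.4]
eef_rot: [0.0, -0.046, 0.999, 0.0]
ft_force: [1.9, 1.9, 1.1]
width: 0.3
gripper_force: 1.5
```

Still no firm stop; push on in small steps.

```bash
python3 -m crank '[{"x":0,"y":-0.003,"z":0,"turn":0,"grip":1},{"x":0,"y":-0.002,"z":0,"turn":0,"grip":1},{"x":0,"y":0,"z":0,"turn":0,"grip":1}]'
python3 -m crank '[{"x":0,"y":-0.002,"z":0,"turn":0,"grip":1},{"x":0,"y":-0.002,"z":0,"turn":0,"grip":1},{"x":0,"y":0,"z":0,"turn":0,"grip":1}]'
```

```text
time: 10.35
tool_pos: [520.1, -81.7, 207.4]
eef_rot: [-0.0, -0.048, 0.999, 0.003]
ft_force: [0.9, 12.5, 6.7]
width: 0.3
gripper_force: 6.5
time: 10.6
tool_pos: [520.1, -81.8, 207.4]
eef_rot: [-0.0, -0.049, 0.999, 0.005]
ft_force: [-0.6, 21.2, 8.3]
width: 0.3
gripper_force: 11.1
```

```bash
python3 -m crank '[{"x":-0.001,"y":0.012,"z":0,"turn":0,"grip":1},{"x":-0.003,"y":0.035,"z":0,"turn":0,"grip":1},{"x":-0.003,"y":0.035,"z":0.01,"turn":0,"grip":1},{"x":-0.003,"y":0.035,"z":0.035,"turn":0,"grip":1},{"x":0,"y":0.02,"z":0.037,"turn":0,"grip":1}]'
python3 -m crank '[{"x":0,"y":0.038,"z":0,"turn":0,"grip":1},{"x":-0.01,"y":0.038,"z":0,"turn":0,"grip":1},{"x":-0.01,"y":0.035,"z":0,"turn":0,"grip":1},{"x":0,"y":0,"z":0,"turn":0,"grip":1}]'
python3 - <<'E'
from h import *
a=ctrl.get_image("scene")[80:260,200:420,::-1];b=ctrl.get_image("top")[90:270,250:470,::-1]
cv2.imwrite("pics/c7.png",cv2.resize(np.hstack([a,b]),None,fx=1.8,fy=1.8,interpolation=cv2.INTER_CUBIC))
E
```

```text
time: 11.02
tool_pos: [507.2, 42.8, 281.3]
eef_rot: [-0.004, -0.047, 0.999, -0.001]
ft_force: [0.9, 0.5, 0.6]
width: 0.5
gripper_force: 0.0
time: 11.35
tool_pos: [487.5, 158.7, 282.4]
eef_rot: [-0.001, -0.051, 0.999, 0.0]
ft_force: [-1.4, -0.2, -0.2]
width: 0.4
gripper_force: 0.0
```

View pics/c7.png

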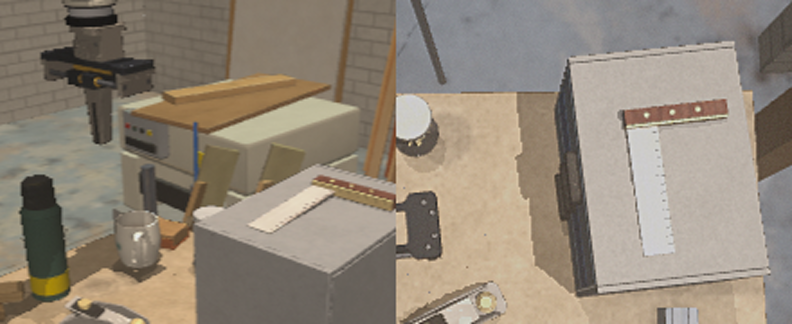

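The drawer is home, with the front flush under the chest edge (picture at about 570,170), and the try square has not moved. Handing in.

```bash
python3 -m crank '[{"x":0,"y":0,"z":0,"turn":0,"grip":1},{"x":0,"y":0,"z":0,"turn":0,"grip":1},{"x":0,"y":0,"z":0,"turn":0,"grip":1}]' >/dev/null; python3 -c "from bench import ctrl;print(ctrl.sign_off())"
```

```text
the job is handed in; nothing more can be done
None
```

The job is handed in, with no verdict returned: I pushed the drawer out to its stop, folded the lid shut and pushed the drawer home; forces and pictures agree, though the case and pencil can't be seen in the closed drawer.

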